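# Set the side stop of the copy easel

### The job

The side stop on the sloping copy easel has seized where it was last clamped: break its black knob loose with a short firm twist and back it off at least half a turn. Then slide the stop along its track until its fence just rests against the spine of the book, without shoving the book along, and screw the knob down firmly again so that the stop stays there. Leave the other things on the table alone.

Things in the scene. Friction and masses are not known exactly. Their poses are not given: they have to be found in the camera images.
- easel: Fixed copy easel: plywood board sloping 28 degrees, rising away from the robot, 460 mm wide (y), 300 mm up the slope, on a foot board 300 x 460 x 18 mm. Origin on the table under the foot board's middle; z up, x level towards the rising side, y left along the board. A ledge along its lower edge stands 22 mm off the board's face. A flush T-track runs along y, 150 mm up the slope.
- knob (a joint): Knob angle, rad: 0 = tight as found, growing to 4.2 as it is unscrewed, anticlockwise from above. Stiff, about 0.45 N m, for the first 0.3 to 0.4 rad; beyond, about 0.06 N m: free, stays where left. Screwed down it is stiff again from about 0.4 to its hard stop at -0.12 and springs back 0.1 to 0.15 when let go. Tight (under 0.16) it clamps the stop; above 0.4 that slides.
- knob_grip (a point): On the knob's axis, 39 mm off the board, half-way up its rim. z: along the axis out of the board, 28 degrees from vertical, leaning to the robot; x, y turn with the knob (at 0: x up the slope, y left). Black fluted knob 44 mm across, 26 to 50 mm off the board, yellow index line on top, on a 12 mm stud. Below it the stop's foot block, 56 (up the slope) x 60 mm, top 10.5 mm off the board.
- side_stop (a joint): Travel of the side stop along the track, m, 0 to 0.13, growing towards the book (to the right, -y of the easel). Clamped it withstands about 15 N; unclamped it slides with about 2 N and stays where it is left. The knob rides on it, so the stop can be slid by the knob.
- stop_face (a point): Middle of the fence face that meets the book, 18 mm off the board, 90 mm right (-y) of the knob's axis. x up the slope, y left along the track, z out of the board. The fence is an aluminium plate, 120 mm up the slope, 6 mm thick, its top 37 mm off the board, joined to the foot block by a flat arm.
- book_spine (a point): Middle of the book's spine face (its left side, towards the stop), 16 mm off the board; axes as stop_face. The fence rests against the spine when both points have the same y in these axes; at the start the gap is 30 to 105 mm.
- book: Dark red hardback, 240 mm up the slope x 170 mm along the board x 32 mm thick, 0.8 to 1 kg, loose, lying face up on the board against the ledge, square to it, right of the stop. Origin: centre of its underside; x up the slope, y left, z out of the board. About 6 N along the board shifts it.
- desk_bell: Brass desk bell on a black foot, 86 mm across, 56 mm tall, loose. Origin: centre of its underside.
- mug: Blue mug, 80 mm across, 90 mm tall, loose. Origin: centre of its underside.
- paperback: Blue paperback lying flat, 178 x 110 x 22 mm, loose. Origin: centre of its underside.

How it is judged:
By the outcome, as a careful person would: the job done as asked, in the order asked, and still so for the second after the job is handed in, with the robot touching nothing.
It also fails if it takes over 69 s, if anything falls off the work surface, if the arm or the gripper's body presses on something with over 40 N, if the wrist force passes 120 N, or if a joint passes its speed limit or range.

### The arm

A 6-joint arm with a two-finger parallel gripper is mounted at the origin on the work surface. World frame = base frame: x ahead of the robot, y to its left, z up, the work surface at z = 0. Lengths are in m, angles in rad, forces in N, time in s.
With the tool pointing down it reaches from about 0.35 to 0.95 m from the base axis. Payload 17.4 kg.
Tool frame: the origin (TCP) lies at the very end of the fingers, on their centre line; the grasp point (between the pads) lies ctrl.tcp_to_grasp behind it (ctrl.tcp_to_grasp is the distance from the TCP to the grasp point, in m); x points along the fingers, y is the direction in which the jaws open and shut, and the axes are right-handed (so a half turn about x gives the same grasp; the last joint's range is limited). The gripper opens to 93 mm and grips with 3 to 60 N. Pads are 15 mm wide; open, the fingers measure 128 mm over their backs; the gripper's body (75 mm by 188 mm) begins 65 mm behind the grasp point.
Start: joints at [1.139, 0.116, 1.442, -0, 1.584, -0.038], TCP at [0.259, 0.623, 0.219] pointing down, gripper open.
Joint ranges: [-2.83, 2.83], [-0.83, 2.19], [0.07, 2.5], [-1.14, 4.28], [0.01, 3], [-2.97, 2.97]. Speed limits (rad/s): [1.89, 1.89, 2.22, 3.14, 3.14, 3.14].

### API

Orientations are given as a rotation vector (axis times angle).
In Python, from plant import ctrl gives the robot as it stands.
- The arm moves only by the shell command python3 -m inch 'ROWS' [FORCE]. ROWS is text: rows parted by semicolons, each of 7 numbers parted by spaces: the shift along the tool's x, y, z in cm, then the turn, a rotation vector about the tool's x, y, z in rad, then the finger opening in cm, from 0 to 9.3. A call has 1 to 12 rows; each row shifts and turns the commanded pose from where the row before left it, along the tool's axes as they then stand; what a row does not reach is not made up. A row lasts 1/12 s, in which the tool goes at most 41.7 mm and 7.16 degrees, less where a joint would pass 70% of its speed; a pose out of reach is approached as far as the arm can. A call is refused whole if a number of a shift passes 4.17 or a number of a turn 0.125, either way. A call with a gripper value outside its range is refused whole. The fingers move at their own pace and stop on an object; FORCE is the grip in N (left out, the last holds). Time passes only in rows, so rows that do not move let the fingers close. It gives the time, the measured TCP pose, the force and the opening at its end, in the units of the state.
- ctrl.sense(): the state, without advancing time (a new reading comes with each control period).
- ctrl.get_image(name): name is "scene" or "top" or "wrist"; returns (picture, depth): 420x560x3 uint8, red, green, blue; 420x560 float32, m along the optical axis (not along the pixel's ray), 0 where there is no reading.
- ctrl.calibration(name): a dict with "vfov" (degrees; the focal length in pixels is half the picture's height over the tangent of half this angle, whatever the lens; pixels are square), "cx", "cy" (the principal point, pixels), "dist" ([k1, k2, p1, p2, k3] as OpenCV has them; the pictures are not rectified), "rvec" (rotation vector, rad) and "tvec" (3), from world to camera coordinates, as OpenCV has them. Camera axes: x right, y down, z forward; pixel columns grow to the right and rows downward; lengths in m; the calibration is good to about 2 mm. A picture is of the moment at which its call begins: read the wrist's pose just before it. calibration takes no time and is no camera call; for the wrist camera it gives the pose at the moment of the call.
- ctrl.hand_in(): hands the job in, once; it reports no verdict.
The state is a dict: "clock": time; "q": joint angles; "dq": joint speeds; "joint_torque": joint torques, N m; "ee_pos": TCP position; "eef_rot": TCP orientation; "contact_force": force on the tool from outside, world axes, zero at the start; "torque": the same for the moment, N m; "opening": finger opening in m.
Only numpy, scipy, OpenCV 4.12 (cv2) and the standard library are available. Lean on these libraries where they do the work, as an engineer would, in place of code of your own. Each camera call takes 0.05 s, during which the arm holds its last target.

## Working session

There is one attempt and no reset: what is moved stays moved. The work goes in short steps, Python scripts to look and compute and a shell command to move; the robot and the scene stay as the last step left them, time stands still between calls to the robot, and variables do not carry over. Pictures are saved under pics/ and viewed, and the job is handed in when it is done.

```bash
ls; mkdir -p pics; python3 - <<'E'
from plant import ctrl
import cv2
print(ctrl.sense()); print(ctrl.tcp_to_grasp)
for n in ["scene","top","wrist"]:
    im,d=ctrl.get_image(n); cv2.imwrite(f"pics/{n}0.png",im[:,:,::-1]); import numpy as np; np.save(f"pics/{n}0.npy",d)
    print(n,ctrl.calibration(n))
E
```

```text
pics
{'clock': 0.0, 'q': array([ 1.13917842e+00,  1.16483961e-01,  1.44227640e+00, -3.10444772e-05,
        1.58399459e+00, -3.77771035e-02]), 'dq': array([ 1.54809663e-03, -7.65104786e-04,  2.23582025e-03, -4.45054375e-04,
       -4.91905747e-05, -5.59188093e-04]), 'joint_torque': array([-1.20008313e-03, -7.21272469e+01, -6.22587848e+01,  7.78476102e-02,
        2.39538902e-02, -1.01479002e-04]), 'ee_pos': array([0.25893857, 0.62313287, 0.21789963]), 'eef_rot': array([ 0.3080721 ,  1.54886607, -0.30986868]), 'contact_force': array([-0.32167209,  0.17614713, -0.21382662]), 'torque': array([-0.00369533, -0.02873808, -0.0301842 ]), 'opening': 0.09298158158905218}
0.0188
scene {'vfov': 48.741406367840455, 'cx': 279.8768561280779, 'cy': 211.52119993993153, 'dist': array([-0.15697001,  0.        ,  0.        ,  0.        ,  0.        ]), 'rvec': array([ 1.74461245,  1.7637724 , -0.7775121 ]), 'tvec': array([ 0.02441155, -0.32414049,  1.61160875])}
top {'vfov': 48.228320532478946, 'cx': 276.63924093009405, 'cy': 203.37526720374044, 'dist': array([-0.13191644,  0.        ,  0.        ,  0.        ,  0.        ]), 'rvec': array([ 2.13540802, -2.17434814,  0.13141566]), 'tvec': array([0.01268491, 0.56735874, 1.31404535])}
wrist {'vfov': 65.41179910864363, 'cx': 275.31223891044664, 'cy': 212.29743382519644, 'dist': array([-0.07354377,  0.        ,  0.        ,  0.        ,  0.        ]), 'rvec': array([-2.40704321, -1.60651063, -0.22849242]), 'tvec': array([-0.67542352, -0.0325307 ,  0.39227301])}
```

View pics/scene0.png

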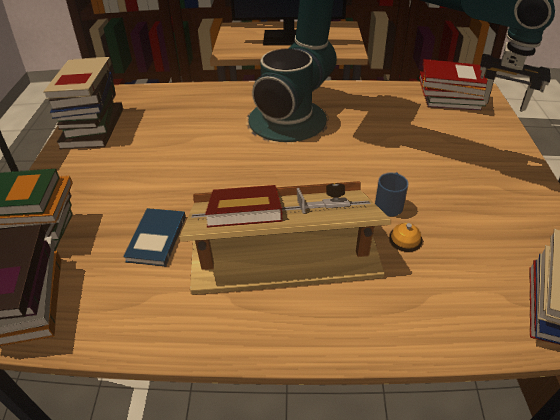

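View pics/top0.png

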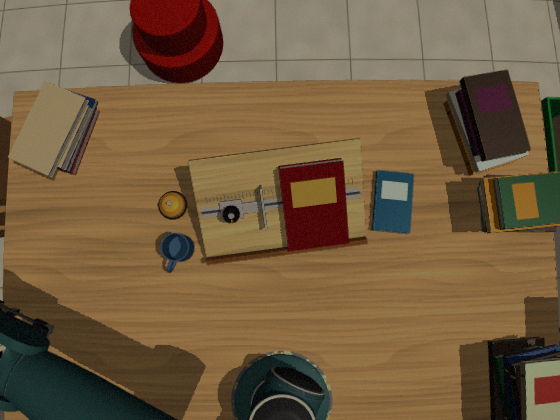

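View pics/wrist0.png

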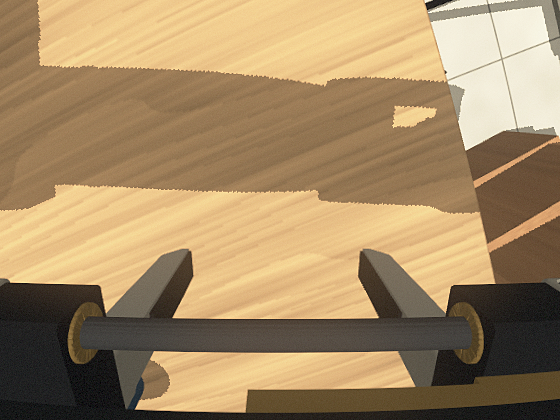

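The top picture shows the easel around (280,200), the knob at about (231,213), the fence at about x=263, and the book spanning x 280–348. The scene camera looks from the far side. I'll enlarge the top view and fit the board plane from depth.

```bash
cat > h.py <<'E'
import numpy as np, cv2
from scipy.spatial.transform import Rotation as R
from plant import ctrl
def cam(c):
    f=210/np.tan(np.radians(c["vfov"])/2)
    K=np.array([[f,0,c["cx"]],[0,f,c["cy"]],[0,0,1]]); return K,c["dist"],R.from_rotvec(c["rvec"]).as_matrix(),c["tvec"]
def ray(c,px):
    K,D,Rm,t=cam(c)
    u=cv2.undistortPoints(np.array(px,float).reshape(-1,1,2),K,D).reshape(-1,2)
    return -Rm.T@t,np.c_[u,np.ones(len(u))]@Rm, Rm
def pts(c,px,d):   # world from pixels + z-depth
    o,r,_=ray(c,px); return o+r*np.asarray(d)[:,None]
def plane(c,px,n,p0):
    o,r,_=ray(c,px); s=((p0-o)@n)/(r@n); return o+r*s[:,None]
def proj(c,P):
    K,D,Rm,t=cam(c); return cv2.projectPoints(np.array(P,float).reshape(-1,1,3),c["rvec"],t,K,D)[0].reshape(-1,2)
def crop(im,x0,y0,x1,y1,k,name):
    cv2.imwrite(name,cv2.resize(im[y0:y1,x0:x1,::-1],None,fx=k,fy=k,interpolation=cv2.INTER_CUBIC))
E
python3 - <<'E'
from h import *
im=cv2.imread("pics/top0.png")[:,:,::-1]; d=np.load("pics/top0.npy"); c=ctrl.calibration("top")
crop(im,180,130,375,270,4,"pics/top0c.png")
g=[(x,y) for x in range(196,360,3) for y in range(150,250,3)]
P=pts(c,g,[d[y,x] for x,y in g])
# ransac plane
rng=np.random.default_rng(0);best=None
for _ in range(500):
    a=P[rng.choice(len(P),3,False)];n=np.cross(a[1]-a[0],a[2]-a[0]);n/=np.linalg.norm(n)+1e-12;n*=np.sign(n[2])
    if not 0.82<n[2]<0.93: continue
    k=abs((P-a[0])@n)<.003
    if best is None or k.sum()>best.sum():best=k
Q=P[best];m=Q.mean(0);n=np.linalg.svd(Q-m)[2][2];n*=np.sign(n[2])
print(len(P),best.sum(),"n",n,"tilt",np.degrees(np.arccos(n[2])),"m",m,"yaw of up dir",np.degrees(np.arctan2(-n[1],-n[0])),"res",np.std((Q-m)@n))
E
```

```text
1870 806 n [-0.46741048 -0.05443516  0.88236288] tilt 28.071276283973916 m [0.58049059 0.04580981 0.11249451] yaw of up dir 6.642807960947488 res 0.0015489744101740365
```

View pics/top0c.png

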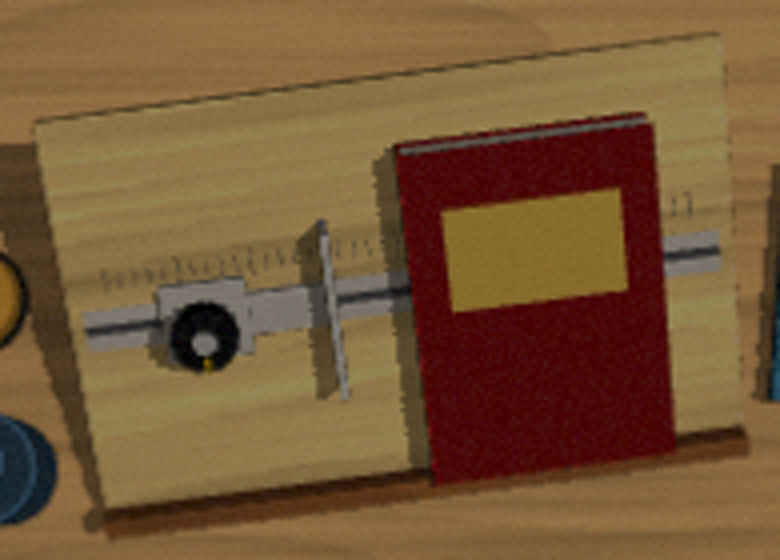

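```bash
cat >> h.py <<'E'
N=np.array([-0.46741048,-0.05443516,0.88236288]); M=np.array([0.58049059,0.04580981,0.11249451])
EY=np.cross(N,[np.cos(np.radians(6.64)),np.sin(np.radians(6.64)),0]);EY/=np.linalg.norm(EY);EX=np.cross(EY,N)
B=np.c_[EX,EY,N]
def bd(P): return (np.asarray(P)-M)@B   # board coords (up,left,off)
def wd(b): return M+np.asarray(b)@B.T
def atheight(c,px,h): return plane(c,px,N,M+N*h)
E
python3 - <<'E'
from h import *
c=ctrl.calibration("top");print("camo",ray(c,[[1,1]])[0], "B",B)
f=lambda l:[((x+.5)/4-.5+180,(y+.5)/4-.5+130) for x,y in l]
for nm,l,h in [("knob",[(205,338)],.05),("spine",[(398,148),(433,483)],.032),("bookR",[(653,122),(676,450)],.032),("fence L/R top",[(318,222),(342,402),(328,222),(350,402)],.037),("board TL TR",[(36,122),(719,35)],0),("track",[(87,330),(718,252)],0),("foot block",[(157,287),(241,277)],.0105)]:
    W=atheight(c,f(l),h);print(nm,np.round(W,4).tolist(),"bd",np.round(bd(W),4).tolist())
E
```

```text
camo [ 3.98657851e-01 -8.76345465e-04  1.37471567e+00] B [[ 8.76445661e-01 -1.15630627e-01 -4.67410480e-01]
 [ 1.02015959e-01  9.93292282e-01 -5.44351600e-02]
 [ 4.70569594e-01  2.61312382e-05  8.82362880e-01]]
knob [[0.5273, 0.1233, 0.1457]] bd [[-0.0231, 0.0832, 0.05]]
spine [[0.6453, -0.0061, 0.1799], [0.4314, -0.0265, 0.0653]] bd [[0.0832, -0.059, 0.032], [-0.1602, -0.0546, 0.032]]
bookR [[0.6602, -0.1728, 0.1775], [0.451, -0.1968, 0.0652]] bd [[0.0782, -0.2264, 0.032], [-0.1605, -0.226, 0.032]]
fence L/R top [[0.6001, 0.047, 0.1649], [0.4863, 0.0348, 0.1039], [0.6001, 0.0405, 0.1645], [0.4863, 0.0294, 0.1035]] bd [[0.042, -0.0011, 0.037], [-0.0877, -0.0001, 0.037], [0.0411, -0.0075, 0.037], [-0.0885, -0.0054, 0.037]]
board TL TR [[0.6695, 0.2319, 0.1711], [0.7201, -0.2202, 0.17]] bd [[0.1246, 0.1745, -0.0], [0.1223, -0.2804, -0.0]]
track [[0.5389, 0.2091, 0.1005], [0.5853, -0.2258, 0.0983]] bd [[-0.0254, 0.167, 0.0], [-0.0302, -0.2704, -0.0]]
foot block [[0.5648, 0.1579, 0.123], [0.5706, 0.1011, 0.1226]] bd [[0.0026, 0.1132, 0.0105], [0.0017, 0.0561, 0.0105]]
```

```bash
python3 - <<'E'
s=open("h.py").read()
i=s.index("N=np.array"); 
new='''TH=np.radians(28);YAW=np.radians(6.05)
N=np.array([-np.sin(TH)*np.cos(YAW),-np.sin(TH)*np.sin(YAW),np.cos(TH)]); M=np.array([0.58049059,0.04580981,0.11249451])
EY=np.array([-np.sin(YAW),np.cos(YAW),0]);EX=np.cross(EY,N)
'''
j=s.index("B=np.c_"); open("h.py","w").write(s[:i]+new+s[j:])
E
cat >> h.py <<'E'
def tool(s=None):
    s=s or ctrl.sense(); return np.array(s["ee_pos"]),R.from_rotvec(s["eef_rot"])
def Rt(psi):  # tool x=-N, jaw dir y at angle psi (about N) from EX
    y=np.cos(psi)*EX+np.sin(psi)*EY; return R.from_matrix(np.c_[-N,y,np.cross(-N,y)])
def goto(p,Rg):
    p0,R0=tool(); print("shift cm (tool now)",np.round(R0.inv().apply(p-p0)*100,2),"turn",np.round((R0.inv()*Rg).as_rotvec(),3))
E
python3 - <<'E'
from h import *
c=ctrl.calibration("top")
f=lambda l:[((x+.5)/4-.5+180,(y+.5)/4-.5+130) for x,y in l]
for nm,l,h in [("knob",[(204,343)],.05),("spine",[(398,148),(433,483)],.032),("fence L/R top",[(318,222),(342,402),(328,222),(350,402)],.037),("board TL TR",[(36,122),(719,35)],0),("track",[(87,330),(718,252)],0)]:
    W=atheight(c,f(l),h);print(nm,"bd",np.round(bd(W),4).tolist())
p,Rr=tool();print(Rr.as_matrix().round(3), ctrl.sense()['q'])
k=wd([-0.0263,.083,.039]);print("grip",k, "hover",k+N*.1)
for a in range(-180,180,30):
    print(a,end=" ");goto(k+N*.1,Rt(np.radians(a)))
E
```

```text
knob bd [[-0.0275, 0.0839, 0.05]]
spine bd [[0.0838, -0.0584, 0.032], [-0.1595, -0.0562, 0.032]]
fence L/R top bd [[0.0419, -0.0009, 0.037], [-0.0877, -0.001, 0.037], [0.0411, -0.0073, 0.037], [-0.0884, -0.0064, 0.037]]
board TL TR bd [[0.1227, 0.1758, 0.0], [0.1252, -0.279, -0.0]]
track bd [[-0.0272, 0.1669, 0.0], [-0.0272, -0.2704, -0.0]]
[[-0.     0.384  0.923]
 [-0.001  0.923 -0.384]
 [-1.    -0.001 -0.   ]] [ 1.13916394e+00  1.16368191e-01  1.44206499e+00 -6.75502713e-06
  1.58397909e+00 -3.77928110e-02]
grip [0.5304431  0.12397032 0.13458236] hover [0.48375742 0.11902226 0.22287712]
-180 shift cm (tool now) [ -0.45 -37.93  40.1 ] turn [-2.022 -0.505 -0.299]
-150 shift cm (tool now) [ -0.45 -37.93  40.1 ] turn [-2.527 -0.458 -0.468]
-120 shift cm (tool now) [ -0.45 -37.93  40.1 ] turn [-3.025 -0.37  -0.658]
-90 shift cm (tool now) [ -0.45 -37.93  40.1 ] turn [2.574 0.165 0.642]
-60 shift cm (tool now) [ -0.45 -37.93  40.1 ] turn [ 2.069 -0.006  0.592]
-30 shift cm (tool now) [ -0.45 -37.93  40.1 ] turn [ 1.56  -0.146  0.524]
0 shift cm (tool now) [ -0.45 -37.93  40.1 ] turn [ 1.049 -0.261  0.441]
30 shift cm (tool now) [ -0.45 -37.93  40.1 ] turn [ 0.537 -0.354  0.346]
60 shift cm (tool now) [ -0.45 -37.93  40.1 ] turn [ 0.024 -0.426  0.24 ]
90 shift cm (tool now) [ -0.45 -37.93  40.1 ] turn [-0.489 -0.479  0.123]
120 shift cm (tool now) [ -0.45 -37.93  40.1 ] turn [-1.002 -0.511 -0.005]
150 shift cm (tool now) [ -0.45 -37.93  40.1 ] turn [-1.513 -0.521 -0.145]
```

Everything agrees: the track, board edge, fence and spine all line up, with a gap of about 50 mm. The next move is to hover above the knob.

```bash
python3 -m inch '0 -1.4 1.5 0 0 0 9.3;0 -2.7 2.85 0 0 0 9.3;0 -2.7 2.85 0 0 0 9.3;0 -2.7 2.85 0 0 0 9.3;0 -2.7 2.85 0 0 0 9.3;0 -2.7 2.85 0 0 0 9.3;0 -2.7 2.85 0 0 0 9.3;0 -2.7 2.85 0 0 0 9.3;0 -2.7 2.85 0 0 0 9.3;0 -2.7 2.85 0 0 0 9.3;0 -2.7 2.85 0 0 0 9.3;0 -2.7 2.85 0 0 0 9.3' && python3 -m inch '0 -2.7 2.85 0 0 0 9.3;0 -2.7 2.85 0 0 0 9.3;0 -1.4 1.5 0 0 0 9.3;0 0 0 0 0 0 9.3'
python3 - <<'E'
from h import *
k=wd([-0.0268,.0835,.039]);goto(k+N*.1,Rt(np.radians(60)));goto(k+N*.1,Rt(np.radians(-110)));goto(k+N*.1,Rt(np.radians(0)));print(ctrl.sense()['q'])
E
```

```text
clock: 1.15
ee_pos: [0.4432, 0.2083, 0.2187]
eef_rot: [0.309, 1.548, -0.309]
contact_force: [0.1, 0.1, -0.0]
opening: 0.0932
clock: 1.48
ee_pos: [0.4845, 0.1164, 0.2183]
eef_rot: [0.311, 1.548, -0.312]
contact_force: [0.8, 0.1, -0.4]
opening: 0.0928
shift cm (tool now) [-0.43  0.24 -0.23] turn [ 0.02  -0.426  0.241]
shift cm (tool now) [-0.43  0.24 -0.23] turn [2.903 0.301 0.661]
shift cm (tool now) [-0.43  0.24 -0.23] turn [ 1.046 -0.26   0.442]
[ 1.85025996e-01 -2.75557418e-01  1.81073099e+00 -7.48885010e-04
  1.60680994e+00 -9.88354967e-01]
```

```bash
python3 -m inch '-0.1 0.06 -0.05 0 -0.106 0.06 9.3;-0.1 0.06 -0.05 0 -0.106 0.06 9.3;-0.1 0.06 -0.05 0.01 -0.106 0.06 9.3;-0.1 0.06 -0.05 0.01 -0.106 0.06 9.3;0 0 0 0 0 0 9.3;0 0 0 0 0 0 9.3'
python3 - <<'E'
from h import *
k=wd([-0.0268,.0835,.039]);goto(k+N*.1,Rt(np.radians(60)));goto(k+N*.1,Rt(np.radians(-110)))
c=ctrl.calibration("wrist");im,d=ctrl.get_image("wrist");np.save("pics/w1.npy",d);cv2.imwrite("pics/w1.png",im[:,:,::-1])
import json;json.dump({a:np.array(b).tolist() for a,b in c.items()},open("pics/w1.json","w"))
print(proj(c,[k+N*.011,k]))
E
```

```text
clock: 1.98
ee_pos: [0.4807, 0.1231, 0.2227]
eef_rot: [0.414, 1.081, -0.183]
contact_force: [-0.5, -0.3, -0.1]
opening: 0.0929
shift cm (tool now) [ 0.11 -0.24  0.36] turn [ 0.003 -0.004 -0.004]
shift cm (tool now) [ 0.11 -0.24  0.36] turn [ 2.97  -0.007  0.005]
[[270.78843911 221.60285138]
 [270.91856036 217.67504372]]
```

View pics/w1.png

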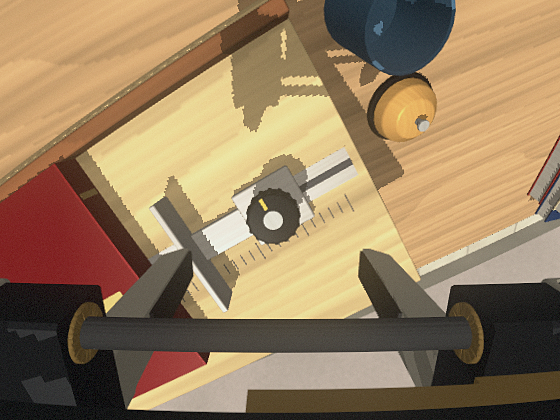

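The wrist picture shows the knob hub at about (273,220), against a prediction of (271,221.6). The fence runs (155,207)–(226,308) and the spine lower edge is at left.

```bash
python3 - <<'E'
from h import *
import json
c={a:np.array(b) if isinstance(b,list) else b for a,b in json.load(open("pics/w1.json")).items()}
im=cv2.imread("pics/w1.png")[:,:,::-1]
crop(im,20,130,340,370,2.5,"pics/w1b.png");crop(im,225,150,345,250,6,"pics/w1c.png")
print("knob",bd(atheight(c,[(273,220)],.05)))
E
```

```text
knob [[-0.02709286  0.08576805  0.05      ]]
```

View pics/w1c.png

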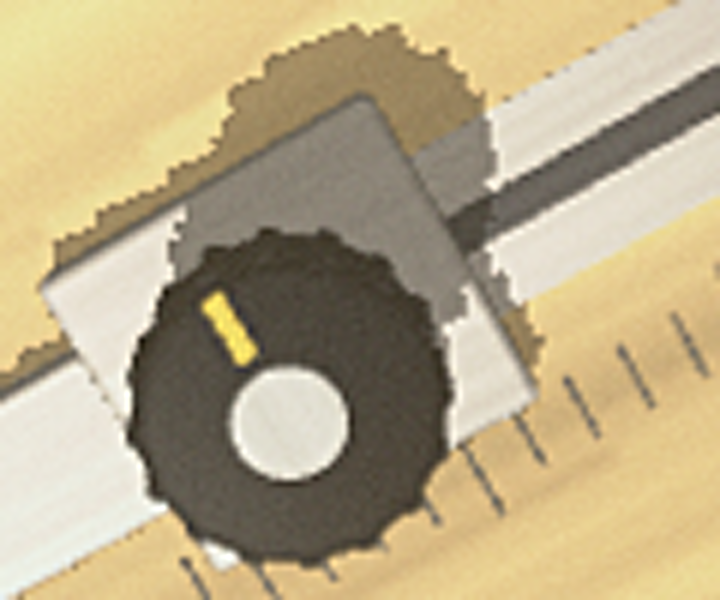

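View pics/w1b.png

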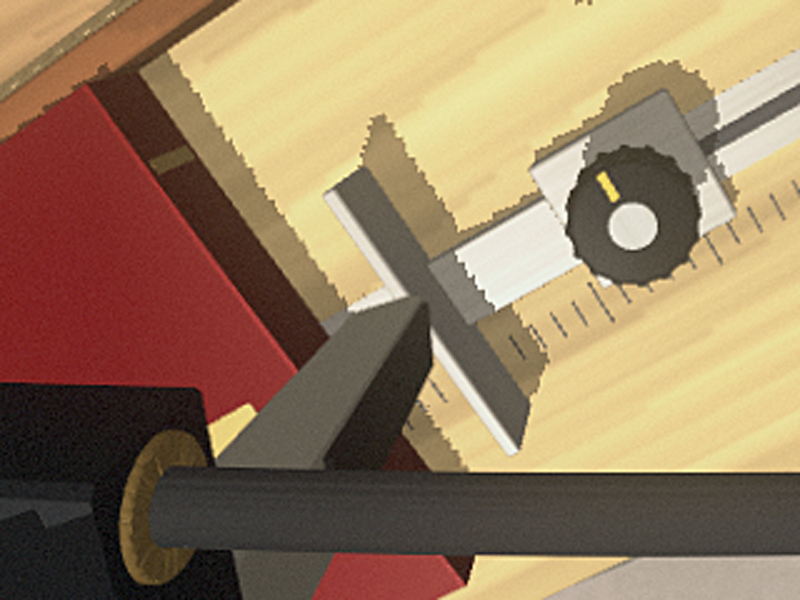

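```bash
python3 - <<'E'
from h import *
import json
c={a:np.array(b) if isinstance(b,list) else b for a,b in json.load(open("pics/w1.json")).items()}
g=lambda l:[((x+.5)/2.5-.5+20,(y+.5)/2.5-.5+130) for x,y in l]
for nm,l,h in [("spine top",[(92,85),(297,365),(195,225)],.032),("spine bot",[(140,70),(330,320)],0.0),("fence top face",[(325,192),(512,455)],.037),("fence top back",[(335,188),(520,448)],.037)]:
    print(nm,np.round(bd(atheight(c,g(l),h)),4).tolist())
k=wd([-.0271,.0855,.039])
goto(k+N*.1,Rt(np.radians(-110)));
E
```

```text
spine top [[-0.1597, -0.0545, 0.032], [-0.0375, -0.0542, 0.032], [-0.1007, -0.0537, 0.032]]
spine bot [[-0.1615, -0.0551, -0.0], [-0.0403, -0.0507, -0.0]]
fence top face [[-0.087, -0.0024, 0.037], [0.0326, -0.0017, 0.037]]
fence top back [[-0.0864, 0.0014, 0.037], [0.0315, 0.0026, 0.037]]
shift cm (tool now) [ 0.1  -0.11  0.16] turn [ 2.97  -0.006  0.007]
```

```bash
python3 -m inch '0.1 -0.11 0.16 0.06 0 0 9.3;0 0 0 0.123 0 0 9.3;0 0 0 0.123 0 0 9.3;0 0 0 0.123 0 0 9.3;0 0 0 0.123 0 0 9.3;0 0 0 0.123 0 0 9.3;0 0 0 0.123 0 0 9.3;0 0 0 0.123 0 0 9.3;0 0 0 0.123 0 0 9.3;0 0 0 0.123 0 0 9.3;0 0 0 0.123 0 0 9.3;0 0 0 0.123 0 0 9.3' && python3 -m inch '0 0 0 0.123 0 0 9.3;0 0 0 0.123 0 0 9.3;0 0 0 0.123 0 0 9.3;0 0 0 0.123 0 0 9.3;0 0 0 0.123 0 0 9.3;0 0 0 0.123 0 0 9.3;0 0 0 0.123 0 0 9.3;0 0 0 0.123 0 0 9.3;0 0 0 0.123 0 0 9.3;0 0 0 0.123 0 0 9.3;0 0 0 0.123 0 0 9.3;0 0 0 0.123 0 0 9.3' && python3 -m inch '0 0 0 0.08 0 0 9.3;0 0 0 0 0 0 9.3;0 0 0 0 0 0 9.3'
python3 - <<'E'
from h import *
k=wd([-.0271,.0855,.039]);goto(k+N*.1,Rt(np.radians(-110)));print(ctrl.sense()['q'])
c=ctrl.calibration("wrist");im,d=ctrl.get_image("wrist");cv2.imwrite("pics/w2.png",im[:,:,::-1])
import json;json.dump({a:np.array(b).tolist() for a,b in c.items()},open("pics/w2.json","w"))
print(proj(c,[k+N*.011])); crop(im,215,150,335,250,6,"pics/w2c.png")
E
```

```text
clock: 3.03
ee_pos: [0.4839, 0.1212, 0.2219]
eef_rot: [1.666, 0.799, -0.964]
contact_force: [0.5, 0.4, -0.3]
opening: 0.093
clock: 4.03
ee_pos: [0.4839, 0.1212, 0.2219]
eef_rot: [-2.526, 0.071, 1.54]
contact_force: [-0.5, -0.8, -1.1]
opening: 0.093
clock: 4.28
ee_pos: [0.4837, 0.1212, 0.2218]
eef_rot: [-2.472, 0.123, 1.508]
contact_force: [-0.3, 0.0, -0.5]
opening: 0.0929
shift cm (tool now) [-0.1  -0.02  0.06] turn [0.004 0.005 0.003]
[ 0.22499569 -0.61893944  2.0955654  -0.05475117  1.18319855  2.04268142]
[[276.65524584 216.38837151]]
```

View pics/w2.png

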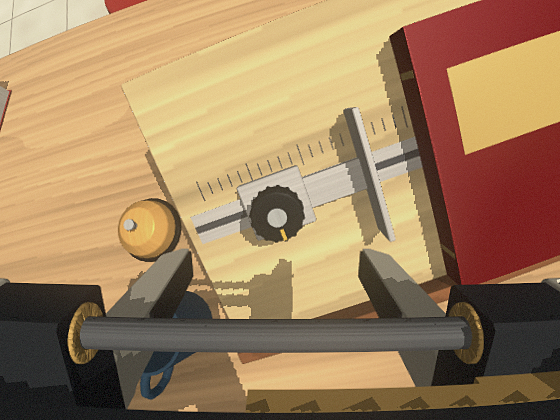

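View pics/w2c.png

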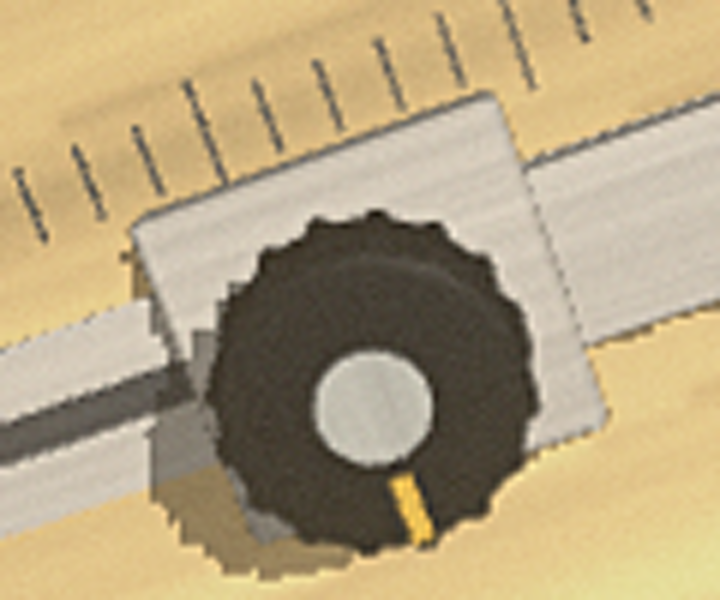

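The hub in this opposite view is at (276.9,217.4), about 1 px from the prediction. I'll combine the two views and descend.

```bash
python3 - <<'E'
from h import *
import json
c={a:np.array(b) if isinstance(b,list) else b for a,b in json.load(open("pics/w2.json")).items()}
b=bd(atheight(c,[(276.9,217.4)],.05));print(b)
m=(b[0]+[-.0271,.0857,.05])/2;print(m); m[2]=.039
goto(wd(m)-N*ctrl.tcp_to_grasp,Rt(np.radians(-110)))
E
```

```text
[[-0.02797888  0.08560349  0.05      ]]
[-0.02753944  0.08565174  0.05      ]
shift cm (tool now) [1.178e+01 1.000e-02 4.000e-02] turn [0.004 0.005 0.003]
```

```bash
python3 -m inch '1 0 0.04 0.004 0.005 0.003 9.3;2 0 0 0 0 0 9.3;2 0 0 0 0 0 9.3;2 0 0 0 0 0 9.3;2 0 0 0 0 0 9.3;1.2 0 0 0 0 0 9.3;1 0 0 0 0 0 9.3;0.5 0 0 0 0 0 9.3;0 0 0 0 0 0 9.3;0 0 0 0 0 0 9.3'
python3 - <<'E'
from h import *
m=[-0.0275,.0857,.039]
goto(wd(m)-N*ctrl.tcp_to_grasp,Rt(np.radians(-110)))
im,d=ctrl.get_image("wrist");cv2.imwrite("pics/w3.png",im[:,:,::-1])
E
```

```text
clock: 5.17
ee_pos: [0.5377, 0.127, 0.1188]
eef_rot: [-2.473, 0.132, 1.497]
contact_force: [0.4, 0.3, 1.1]
opening: 0.0931
shift cm (tool now) [ 0.13 -0.02  0.06] turn [-0.003 -0.002  0.001]
```

View pics/w3.png

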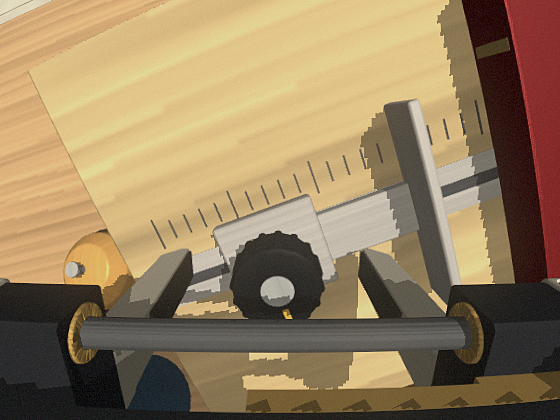

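The knob is centred between the fingers, with its hub at (277,291) and the finger tips at x 192 and 360. I'll close gently first.

```bash
python3 -m inch '0.1 0 0.05 0 0 0 4.0;0 0 0 0 0 0 4;0 0 0 0 0 0 4;0 0 0 0 0 0 4;0 0 0 0 0 0 4;0 0 0 0 0 0 4;0 0 0 0 0 0 4;0 0 0 0 0 0 4' 8
python3 - <<'E'
from h import *
s=ctrl.sense();p,r=tool(s);print("F tool",r.inv().apply(s["contact_force"]).round(2),"T",r.inv().apply(s["torque"]).round(3),s["opening"],bd(p))
goto(wd([-0.0275,.0857,.039])-N*ctrl.tcp_to_grasp,Rt(np.radians(-110)))
E
```

```text
clock: 5.88
ee_pos: [0.5377, 0.1271, 0.1175]
eef_rot: [-2.473, 0.132, 1.497]
contact_force: [-5.2, -10.3, 3.8]
opening: 0.0442
F tool [-6.35 10.37  0.16] T [ 0.043 -0.403  2.18 ] 0.044205894542205186 [-0.02767396  0.08531562  0.02037809]
shift cm (tool now) [ 0.02 -0.04 -0.  ] turn [-0.003 -0.002  0.001]
```

```bash
python3 -m inch '0 0.04 0 0 0 0 4.0;0 0 0 0 0 0 4;0 0 0 0 0 0 4'
python3 - <<'E'
from h import *
s=ctrl.sense();p,r=tool(s);print("F tool",r.inv().apply(s["contact_force"]).round(2),"T",r.inv().apply(s["torque"]).round(3),s["opening"],bd(p))
E
```

```text
clock: 6.13
ee_pos: [0.5376, 0.1266, 0.1175]
eef_rot: [-2.473, 0.132, 1.497]
contact_force: [-2.2, -2.8, 2.0]
opening: 0.0442
F tool [-2.9   2.82  0.33] T [ 0.008 -0.436  0.514] 0.044202371719693344 [-0.02780984  0.08489128  0.02040325]
```

```bash
python3 -m inch '0 0.015 0 0 0 0 4.0;0 0 0 0 0 0 4;0 0 0 0 0 0 4' 60
python3 - <<'E'
from h import *
s=ctrl.sense();p,r=tool(s);print("F tool",r.inv().apply(s["contact_force"]).round(2),"T",r.inv().apply(s["torque"]).round(3),s["opening"],bd(p))
E
python3 -m inch '0 0 0 -0.12 0 0 4;0 0 0 -0.12 0 0 4;0 0 0 -0.12 0 0 4;0 0 0 -0.12 0 0 4;0 0 0 0 0 0 4'
python3 - <<'E'
from h import *
s=ctrl.sense();p,r=tool(s);print("F tool",r.inv().apply(s["contact_force"]).round(2),"T",r.inv().apply(s["torque"]).round(3),s["opening"],bd(p))
E
```

```text
clock: 6.38
ee_pos: [0.5376, 0.1266, 0.1174]
eef_rot: [-2.473, 0.132, 1.497]
contact_force: [-2.7, -1.8, 3.1]
opening: 0.0433
F tool [-4.15  1.75  0.51] T [-0.004 -0.442  0.425] 0.04329545663314828 [-0.02780888  0.0848812   0.02039818]
clock: 6.8
ee_pos: [0.5376, 0.1266, 0.1174]
eef_rot: [2.544, 0.238, -1.519]
contact_force: [-1.8, -2.0, 2.3]
opening: 0.0432
F tool [-2.96  1.68  0.92] T [-0.029 -0.531  0.072] 0.0431741279771112 [-0.02785815  0.08488871  0.0203566 ]
```

```bash
python3 - <<'E'
from h import *
im,d=ctrl.get_image("wrist");crop(im,130,170,410,380,2.8,"pics/w4.png")
E
```

```text
(no output)
```

View pics/w4.png

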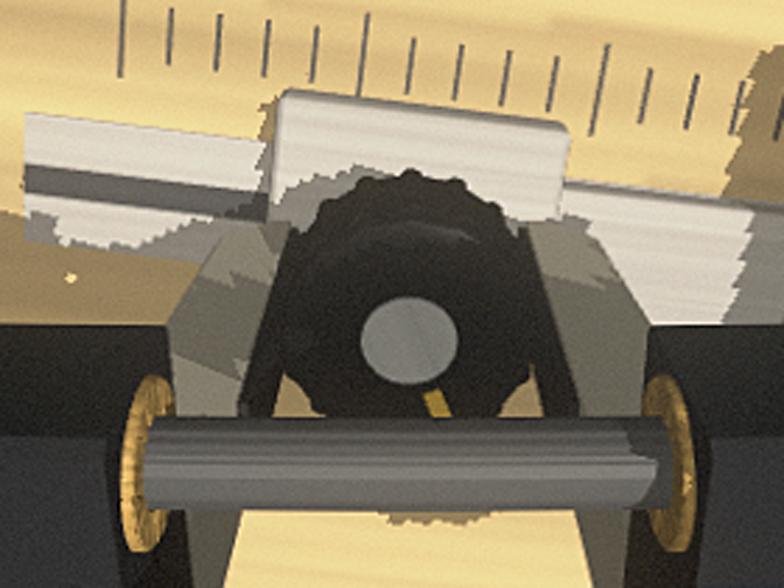

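The index line at (286,314) has stayed fixed relative to the fingers, so the knob turned with the gripper and came free. I'll continue backing it off.

```bash
python3 -m inch '0 0 0 -0.12 0 0 4;0 0 0 -0.12 0 0 4;0 0 0 -0.12 0 0 4;0 0 0 -0.12 0 0 4;0 0 0 -0.12 0 0 4;0 0 0 -0.12 0 0 4;0 0 0 -0.12 0 0 4;0 0 0 -0.12 0 0 4;0 0 0 -0.12 0 0 4;0 0 0 -0.12 0 0 4;0 0 0 -0.12 0 0 4;0 0 0 -0.12 0 0 4' 60
python3 - <<'E'
from h import *
s=ctrl.sense();p,r=tool(s);print("F tool",r.inv().apply(s["contact_force"]).round(2),"T",r.inv().apply(s["torque"]).round(3),s["opening"],bd(p),s['q'][5])
E
python3 -m inch '0 0 0 -0.12 0 0 4;0 0 0 -0.12 0 0 4;0 0 0 -0.12 0 0 4;0 0 0 -0.12 0 0 4;0 0 0 -0.12 0 0 4;0 0 0 -0.12 0 0 4;0 0 0 -0.12 0 0 4;0 0 0 -0.12 0 0 4;0 0 0 -0.12 0 0 4;0 0 0 -0.12 0 0 4;0 0 0 -0.12 0 0 4;0 0 0 -0.12 0 0 4'  60
python3 -m inch '0 0 0 -0.12 0 0 4;0 0 0 0 0 0 4;0 0 0 0 0 0 4'  60
python3 - <<'E'
from h import *
s=ctrl.sense();p,r=tool(s);print("F tool",r.inv().apply(s["contact_force"]).round(2),"T",r.inv().apply(s["torque"]).round(3),s["opening"],bd(p),s['q'][5])
y=r.as_matrix()[:,1];print("psi",np.arctan2(y@EY,y@EX))
im,d=ctrl.get_image("wrist");cv2.imwrite("pics/w5.png",im[:,:,::-1])
E
```

```text
clock: 7.85
ee_pos: [0.5379, 0.1266, 0.1175]
eef_rot: [1.349, 0.906, -0.76]
contact_force: [4.0, -1.4, -0.2]
opening: 0.0431
F tool [1.96 3.3  1.84] T [-0.001 -0.293  0.019] 0.0431257003721006 [-0.02754153  0.08486318  0.02036062] 0.13378757207098654
clock: 8.85
ee_pos: [0.5382, 0.127, 0.1178]
eef_rot: [0.064, 1.081, 0.024]
contact_force: [6.8, 2.1, -1.3]
opening: 0.0429
clock: 9.1
ee_pos: [0.5382, 0.127, 0.1178]
eef_rot: [-0.04, 1.078, 0.086]
contact_force: [7.1, 3.2, -1.5]
opening: 0.0431
F tool [4.83 2.58 5.78] T [-0.015 -0.671  0.49 ] 0.04312862320813256 [-0.02711477  0.08521509  0.02042783] -1.4212784427182905
psi 1.552331868303998
```

View pics/w5.png

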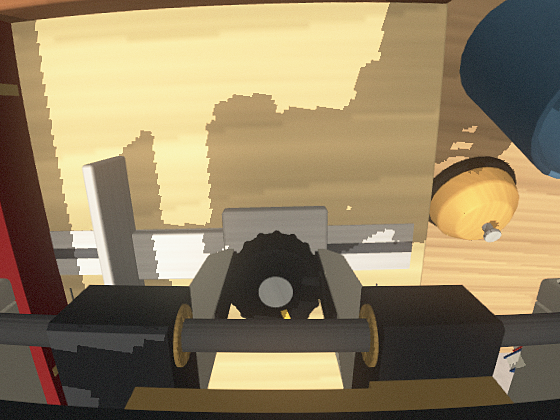

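The index is still fixed in the fingers at (286,313), so the knob is backed off about 3.47 rad. Next I slide the stop most of the gap along tool −y, stopping short.

```bash
python3 -m inch '0 -0.2 0 0 0 0 4;0 -0.4 0 0 0 0 4;0 -0.5 0.01 0 0 0 4;0 -0.5 0.01 0 0 0 4;0 -0.5 0.01 0 0 0 4;0 -0.5 0.01 0 0 0 4;0 -0.5 0.01 0 0 0 4;0 -0.5 0.01 0 0 0 4;0 -0.5 0 0 0 0 4;0 -0.2 0 0 0 0 4;0 0 0 0 0 0 4;0 0 0 0 0 0 4' 60
python3 - <<'E'
from h import *
s=ctrl.sense();p,r=tool(s);print("F bd",(s["contact_force"]@B).round(2),"T",r.inv().apply(s["torque"]).round(3),s["opening"],bd(p))
c=ctrl.calibration("wrist");im,d=ctrl.get_image("wrist");cv2.imwrite("pics/w6.png",im[:,:,::-1])
im,d=ctrl.get_image("top");crop(im,200,150,360,260,5,"pics/t6.png")
E
```

```text
clock: 10.15
ee_pos: [0.543, 0.0837, 0.1178]
eef_rot: [-0.039, 1.077, 0.085]
contact_force: [12.0, 0.1, -3.7]
opening: 0.0435
F bd [ 8.81 -1.19 -8.92] T [ 0.011 -1.163 -0.187] 0.04349806040413392 [-0.02692024  0.0416611   0.02033475]
```

View pics/w6.png

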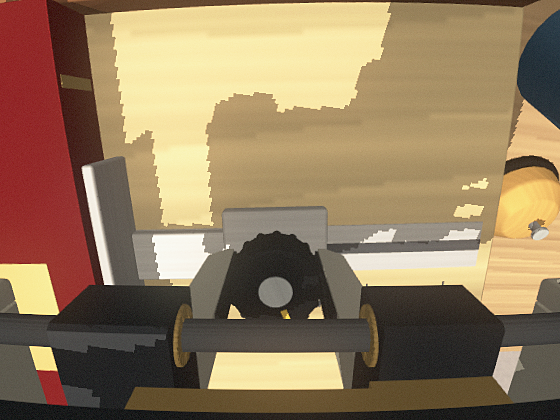

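View pics/t6.png

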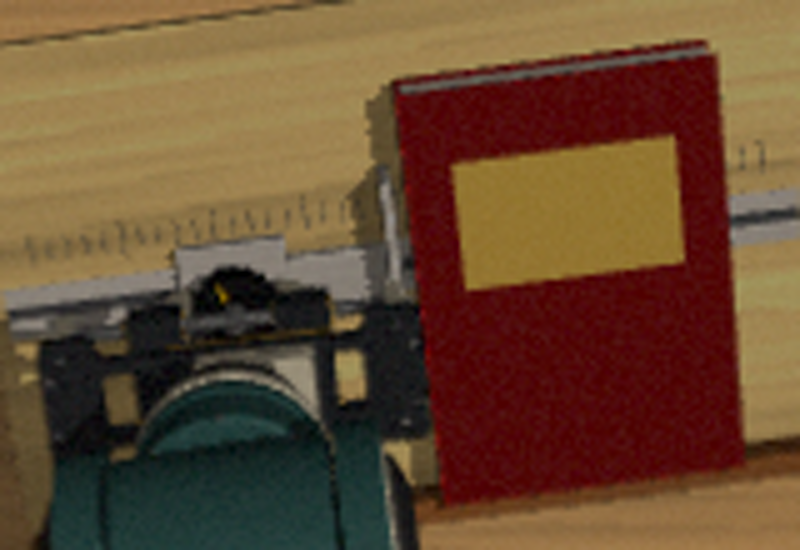

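```bash
python3 -m inch '0.03 0 0.04 0 0 0 4;0 0 0 0 0 0 4' 60
python3 - <<'E'
from h import *
import json
s=ctrl.sense();p,r=tool(s);print("F bd",(s["contact_force"]@B).round(2),bd(p))
c=ctrl.calibration("wrist");im,d=ctrl.get_image("wrist");cv2.imwrite("pics/w7.png",im[:,:,::-1]);np.save("pics/w7.npy",d)
json.dump({a:np.array(b).tolist() for a,b in c.items()},open("pics/w7.json","w"))
crop(im,30,0,190,300,2,"pics/w7a.png");crop(im,50,130,150,210,8,"pics/w7b.png")
# predicted
for y in (bd(p)[1]-.09,-.054,-.057): print(proj(c,wd([[-.0877,y,.037],[-.1,y,.032]])).round(1).tolist())
E
```

```text
clock: 10.42
ee_pos: [0.5431, 0.0839, 0.1178]
eef_rot: [-0.04, 1.078, 0.085]
contact_force: [4.5, -2.1, 1.7]
opening: 0.0431
F bd [ 4.57 -2.56 -0.45] [-0.0268243   0.04177755  0.02023152]
[[78.0, 162.5], [79.7, 135.1]]
[[66.5, 162.9], [68.3, 135.7]]
[[60.6, 163.1], [62.4, 135.9]]
```

View pics/w7b.png

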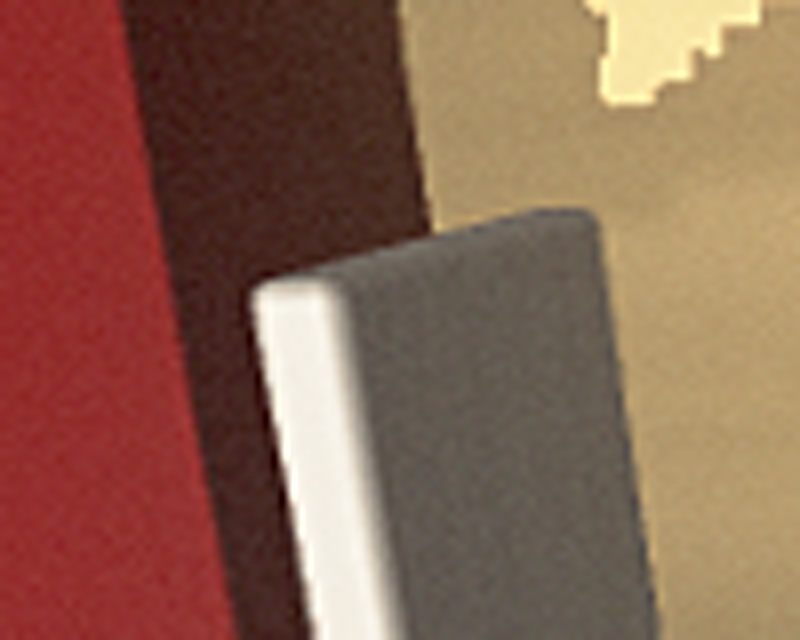

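View pics/w7a.png

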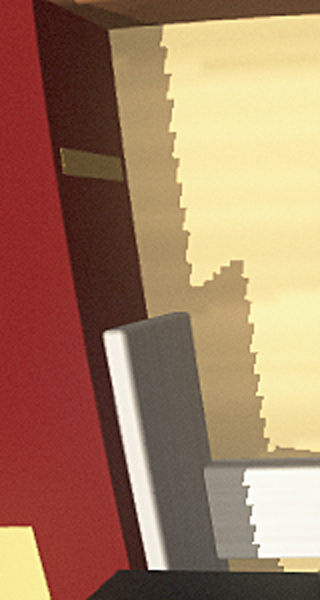

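```bash
cat > gap.py <<'E'
from h import *
import json
def gap(js,fpx,spx):
    c={a:np.array(b) if isinstance(b,list) else b for a,b in json.load(open(js)).items()}
    a=bd(atheight(c,fpx,.037));b=bd(atheight(c,spx,.032));print("fence",a.round(4).tolist(),"spine",b.round(4).tolist(),"gap mm",((a-b)[:,1]*1e3).round(2))
E
python3 -c "
from gap import *
gap('pics/w7.json',[(81.4,166.4),(87.7,204.6)],[(71.8,166.4),(78.1,204.6)])"
```

```text
fence [[-0.0858, -0.0469, 0.037], [-0.0672, -0.047, 0.037]] spine [[-0.0853, -0.0549, 0.032], [-0.066, -0.0552, 0.032]] gap mm [8.02 8.17]
```

The gap reads about 8 mm in the wrist view: fence edge at (81.4,166.4), spine edge at (71.8,166.4). I'll close most of it, screw down to just above the stiff zone, then touch.

```bash
python3 -m inch '0 -0.2 0 0 0 0 4;0 -0.2 0 0 0 0 4;0 -0.1 0 0 0 0 4;0 0 0.02 0 0 0 4;0 0 0 0 0 0 4' 60
python3 - <<'E'
from h import *
import json
s=ctrl.sense();p,r=tool(s);print("F bd",(s["contact_force"]@B).round(2),bd(p))
c=ctrl.calibration("wrist");im,d=ctrl.get_image("wrist")
json.dump({a:np.array(b).tolist() for a,b in c.items()},open("pics/w8.json","w"))
crop(im,50,130,150,210,8,"pics/w8b.png")
E
```

```text
clock: 10.88
ee_pos: [0.5436, 0.079, 0.1177]
eef_rot: [-0.042, 1.079, 0.087]
contact_force: [4.9, 0.4, 2.7]
opening: 0.0431
F bd [ 5.59 -0.14  0.04] [-0.02684884  0.03694288  0.02021447]
```

View pics/w8b.png

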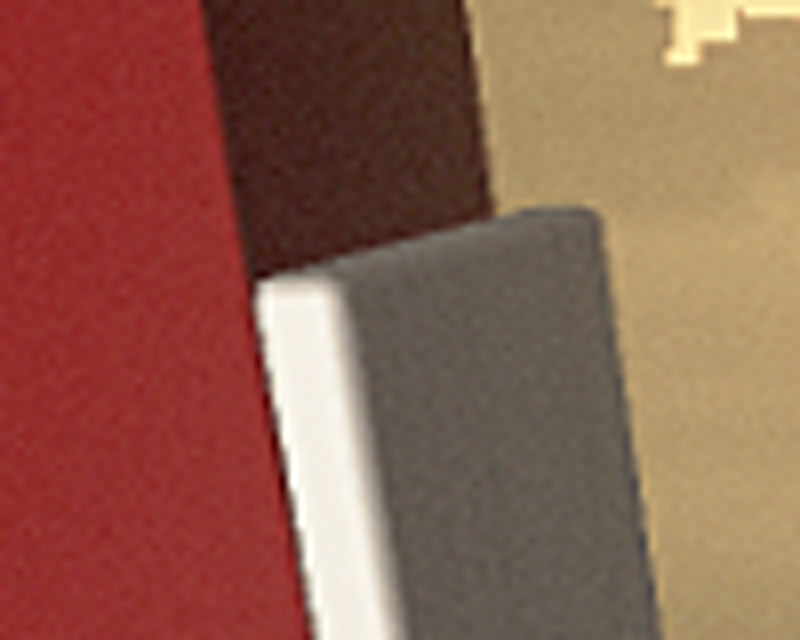

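```bash
python3 -m inch '0 0 0 0.12 0 0 4;0 0 0 0.12 0 0 4;0 0 0 0.12 0 0 4;0 0 0 0.12 0 0 4;0 0 0 0.12 0 0 4;0 0 0 0.12 0 0 4;0 0 0 0.12 0 0 4;0 0 0 0.12 0 0 4;0 0 0 0.12 0 0 4;0 0 0 0.12 0 0 4;0 0 0 0.12 0 0 4;0 0 0 0.12 0 0 4' 60
python3 - <<'E'
from h import *
s=ctrl.sense();p,r=tool(s);print("F bd",(s["contact_force"]@B).round(2),bd(p))
E
python3 -m inch '0 0 0 0.12 0 0 4;0 0 0 0.12 0 0 4;0 0 0 0.12 0 0 4;0 0 0 0.12 0 0 4;0 0 0 0.12 0 0 4;0 0 0 0.12 0 0 4;0 0 0 0.12 0 0 4;0 0 0 0.12 0 0 4;0 0 0 0.12 0 0 4;0 0 0 0.12 0 0 4;0 0 0 0.12 0 0 4;0 0 0 0 0 0 4;' 60 || python3 -m inch '0 0 0 0.12 0 0 4;0 0 0 0.12 0 0 4;0 0 0 0.12 0 0 4;0 0 0 0.12 0 0 4;0 0 0 0.12 0 0 4;0 0 0 0.12 0 0 4;0 0 0 0.12 0 0 4;0 0 0 0.12 0 0 4;0 0 0 0.12 0 0 4;0 0 0 0.12 0 0 4;0 0 0 0.12 0 0 4;0 0 0 0 0 0 4' 60
python3 - <<'E'
from h import *
import json
s=ctrl.sense();p,r=tool(s);print("F bd",(s["contact_force"]@B).round(2),"T",r.inv().apply(s["torque"]).round(3),bd(p))
y=r.as_matrix()[:,1];print("psi",np.arctan2(y@EY,y@EX), "-EY in tool",r.inv().apply(-EY),s['clock'])
c=ctrl.calibration("wrist");im,d=ctrl.get_image("wrist")
json.dump({a:np.array(b).tolist() for a,b in c.items()},open("pics/w9.json","w"))
cv2.imwrite("pics/w9.png",im[:,:,::-1])
E
```

```text
clock: 11.93
ee_pos: [0.5434, 0.0788, 0.1176]
eef_rot: [1.25, 0.935, -0.7]
contact_force: [0.9, -1.7, 4.3]
opening: 0.0433
F bd [ 2.67 -1.74  3.5 ] [-0.02715672  0.03675609  0.02017238]
clock: 12.93
ee_pos: [0.543, 0.0791, 0.1174]
eef_rot: [2.369, 0.385, -1.406]
contact_force: [-3.5, -0.2, 5.3]
opening: 0.0433
F bd [-0.57  0.17  6.32] T [ 0.001 -0.382 -0.541] [-0.02754395  0.03706123  0.02015291]
psi -1.2131855693454012 -EY in tool [-8.24000316e-04  9.36735799e-01  3.50036233e-01] 12.9333
```

View pics/w9.png

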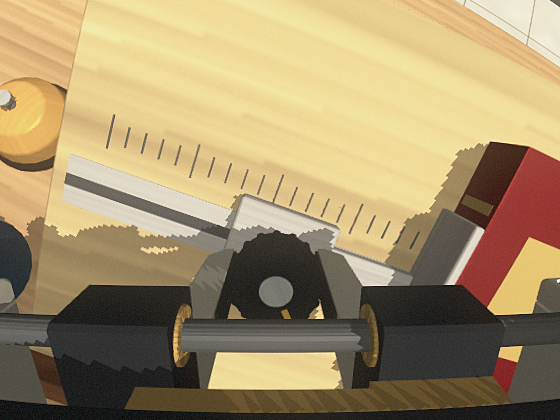

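```bash
cat > f.py <<'E'
from h import *
s=ctrl.sense();p,r=tool(s);print("F bd",(s["contact_force"]@B).round(2),"p",(bd(p)*1e3).round(2),"Tx",r.inv().apply(s["torque"]).round(3)[0],s["clock"])
E
python3 -m inch '0 0.047 0.017 0 0 0 4;0 0.047 0.017 0 0 0 4;0 0.047 0.017 0 0 0 4;0 0 0 0 0 0 4;0 0 0 0 0 0 4' 60; python3 f.py
python3 - <<'E'
from h import *
import json
c=ctrl.calibration("wrist");im,d=ctrl.get_image("wrist")
json.dump({a:np.array(b).tolist() for a,b in c.items()},open("pics/w10.json","w"))
crop(im,400,130,540,290,4,"pics/w10.png")
E
```

```text
clock: 13.4
ee_pos: [0.5431, 0.0777, 0.1174]
eef_rot: [2.363, 0.391, -1.402]
contact_force: [-3.5, 0.4, 5.6]
opening: 0.0429
F bd [-0.36  0.75  6.58] p [-27.55  35.62  20.16] Tx 0.082 13.4
```

View pics/w10.png

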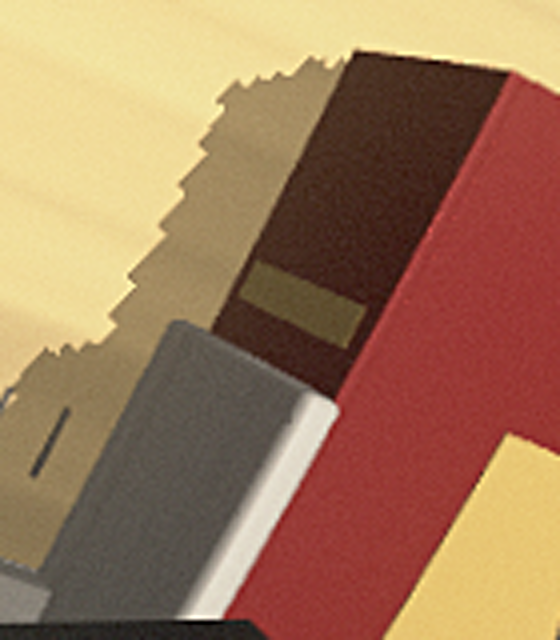

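```bash
python3 -c "
from gap import *
g=lambda l:[((x+.5)/4-.5+400,(y+.5)/4-.5+130) for x,y in l]
gap('pics/w10.json',g([(337,412),(227,618)]),g([(512,72),(337,398)]))"
```

```text
fence [[0.0322, -0.0521, 0.037], [0.0021, -0.0533, 0.037]] spine [[0.0783, -0.0546, 0.032], [0.0335, -0.055, 0.032]] gap mm [2.5  1.64]
```

```bash
python3 -m inch '0 0.047 0.017 0 0 0 4;0 0 0 0 0 0 4' 60 >/dev/null; python3 f.py
python3 -m inch '0 0.028 0.01 0 0 0 4;0 0 0 0 0 0 4' 60 >/dev/null; python3 f.py
python3 -m inch '0 0.019 0.007 0 0 0 4;0 0 0 0 0 0 4' 60 >/dev/null; python3 f.py
python3 -m inch '0 0.019 0.007 0 0 0 4;0 0 0 0 0 0 4' 60 >/dev/null; python3 f.py
```

```text
F bd [-1.08  1.49  6.09] p [-27.53  35.12  20.17] Tx -0.016 13.6167
F bd [-1.25  1.76  7.25] p [-27.58  34.85  20.12] Tx -0.015 13.7833
F bd [-0.54  1.16  6.41] p [-27.58  34.67  20.12] Tx 0.018 13.95
F bd [-0.73  1.93  6.36] p [-27.55  34.45  20.13] Tx -0.016 14.1167
```

```bash
for i in 1; do python3 -m inch '0 0.019 0.007 0 0 0 4;0 0 0 0 0 0 4' 60 >/dev/null; python3 f.py
python3 -m inch '0 0.019 0.007 0 0 0 4;0 0 0 0 0 0 4' 60 >/dev/null; python3 f.py;python3 -m inch '0 0.019 0.007 0 0 0 4;0 0 0 0 0 0 4' 60 >/dev/null; python3 f.py; done
python3 - <<'E'
from h import *
import json
c=ctrl.calibration("wrist");im,d=ctrl.get_image("wrist")
json.dump({a:np.array(b).tolist() for a,b in c.items()},open("pics/w11.json","w"))
crop(im,400,130,540,290,4,"pics/w11.png")
E
```

```text
F bd [-0.67  2.14  6.11] p [-27.53  34.26  20.15] Tx 0.014 14.2833
F bd [-1.27  2.32  6.74] p [-27.53  34.06  20.15] Tx -0.005 14.45
F bd [-0.46  3.23  5.68] p [-27.53  33.97  20.14] Tx -0.09 14.6167
```

View pics/w11.png

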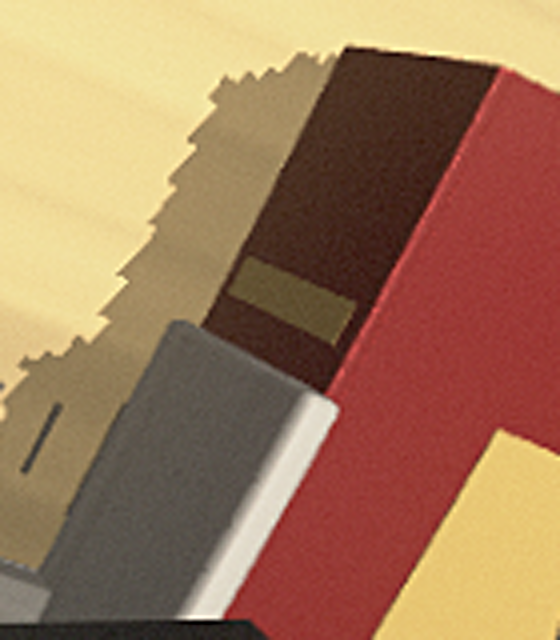

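```bash
python3 -c "
from gap import *
g=lambda l:[((x+.5)/4-.5+400,(y+.5)/4-.5+130) for x,y in l]
gap('pics/w11.json',g([(337,412),(227,618)]),g([(501,68),(328,392)]))"
python3 f.py; python3 -m inch '0 0.014 0.005 0 0 0 4;0 0 0 0 0 0 4' 60 >/dev/null; python3 f.py
```

```text
fence [[0.0322, -0.0537, 0.037], [0.0021, -0.055, 0.037]] spine [[0.0781, -0.0546, 0.032], [0.0337, -0.055, 0.032]] gap mm [0.86 0.04]
F bd [-0.92  2.87  6.6 ] p [-27.55  33.98  20.14] Tx -0.051 14.6667
F bd [-2.26  4.33  6.35] p [-27.55  33.93  20.13] Tx 0.002 14.8333
```

It's in contact: the force rose to 4.3 N while the position barely moved, and the spine is unmoved at −0.055. I'll tighten in stages.

```bash
python3 -m inch '0 0 0 0.1 0 0 4;0 0 0 0.1 0 0 4;0 0 0 0.1 0 0 4' 60 >/dev/null; python3 f.py; python3 -m inch '0 0 0 0.1 0 0 4;0 0 0 0.1 0 0 4' 60 >/dev/null; python3 f.py; python3 -m inch '0 0 0 0.1 0 0 4;0 0 0 0.1 0 0 4' 60 >/dev/null; python3 f.py;python3 -m inch '0 0 0 0.1 0 0 4;0 0 0 0 0 0 4' 60 >/dev/null; python3 f.py
python3 - <<'E'
from h import *
p,r=tool();y=r.as_matrix()[:,1];print("psi",np.arctan2(y@EY,y@EX))
E
```

```text
F bd [-1.64  5.06  5.86] p [-27.53  34.09  20.15] Tx -0.034 15.0833
F bd [-1.02  6.    6.27] p [-27.51  34.07  20.17] Tx -0.04 15.25
F bd [-2.56  6.39  7.53] p [-27.48  34.13  20.23] Tx -0.359 15.4167
F bd [-2.41  8.05  6.74] p [-27.49  34.16  20.2 ] Tx -0.055 15.5833
psi -2.011479548361522
```

```bash
python3 -m inch '0 0 0 0.08 0 0 4' 60 >/dev/null; python3 f.py; python3 -m inch '0 0 0 0 0 0 4' 60 >/dev/null; python3 f.py
python3 - <<'E'
from h import *
p,r=tool();y=r.as_matrix()[:,1];print("psi",np.arctan2(y@EY,y@EX))
im,d=ctrl.get_image("wrist");crop(im,130,170,410,380,2.8,"pics/w12.png")
E
```

```text
F bd [-1.51  8.42  8.3 ] p [-27.44  34.18  20.23] Tx -1.432 15.6667
F bd [-0.98  8.15  6.99] p [-27.46  34.16  20.23] Tx -1.361 15.75
psi -2.0881466521385157
```

View pics/w12.png

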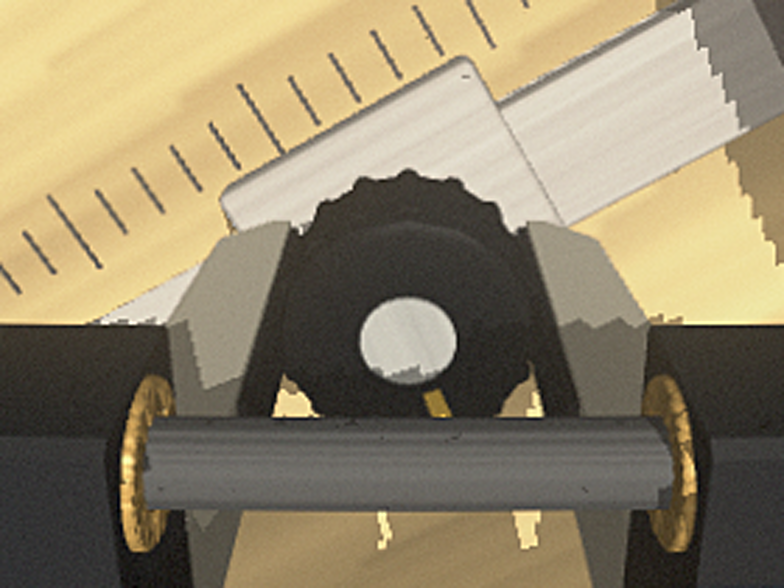

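Torque is 1.4 N m at the hard stop, and the index is unslipped at (286,314). I'll relieve the side load, release and back away.

```bash
python3 -m inch '0 -0.035 0.02 0 0 0 4;0 0 0 0 0 0 4' 60 >/dev/null; python3 f.py; python3 -m inch '0 0 0 0 0 0 4.8;0 0 0 0 0 0 5.5;0 0 0 0 0 0 6.5;0 0 0 0 0 0 6.5;0 0 0 0 0 0 6.5;0 0 0 0 0 0 6.5'; python3 f.py
python3 - <<'E'
from h import *
im,d=ctrl.get_image("wrist");crop(im,130,170,410,380,2.8,"pics/w13.png")
E
```

```text
F bd [-1.75  4.43  7.47] p [-27.48  34.26  20.22] Tx -1.177 15.9667
clock: 16.47
ee_pos: [0.5436, 0.0758, 0.1172]
eef_rot: [-2.346, 0.242, 1.428]
contact_force: [0.8, -0.7, 0.5]
opening: 0.0648
F bd [ 0.86 -0.79  0.13] p [-27.38  33.74  19.94] Tx 0.008 16.4667
```

View pics/w13.png

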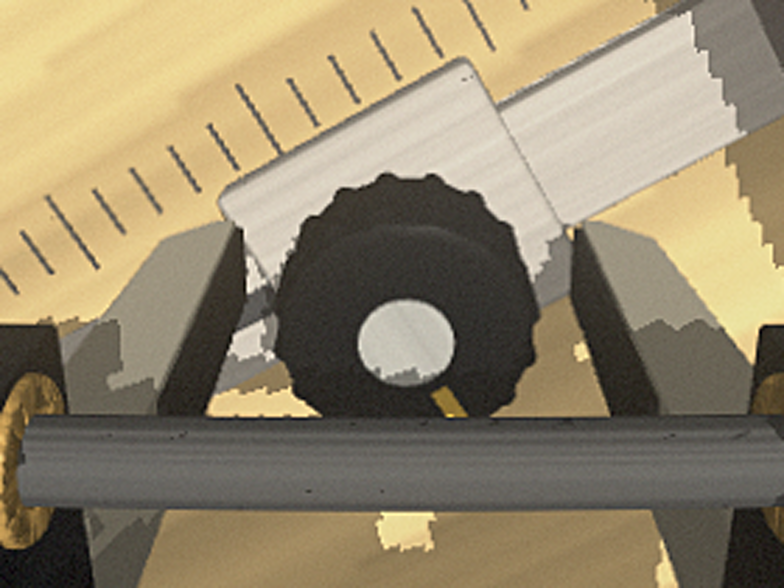

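The knob sprang back slightly, with the index now at about (450,403) in the crop. I'll retreat along the axis and inspect.

```bash
python3 -m inch '-0.5 0 0 0 0 0 6.5;-1 0 0 0 0 0 6.5;-2 0 0 0 0 0 7;-2 0 0 0 0 0 8;-2 0 0 0 0 0 9;-2 0 0 0 0 0 9;-1.5 0 0 0 0 0 9;-1 0 0 0 0 0 9;0 0 0 0 0 0 9;0 0 0 0 0 0 9'
python3 - <<'E'
from h import *
import json
p,r=tool();y=r.as_matrix()[:,1];print("psi",np.arctan2(y@EY,y@EX))
c=ctrl.calibration("wrist");im,d=ctrl.get_image("wrist");cv2.imwrite("pics/w14.png",im[:,:,::-1])
json.dump({a:np.array(b).tolist() for a,b in c.items()},open("pics/w14.json","w"))
crop(im,200,60,420,225,3.6,"pics/w14c.png")
E
```

```text
clock: 17.35
ee_pos: [0.4874, 0.0699, 0.2235]
eef_rot: [-2.347, 0.242, 1.426]
contact_force: [-0.3, -0.8, -0.6]
opening: 0.09
psi -2.083225091388865
```

View pics/w14.png

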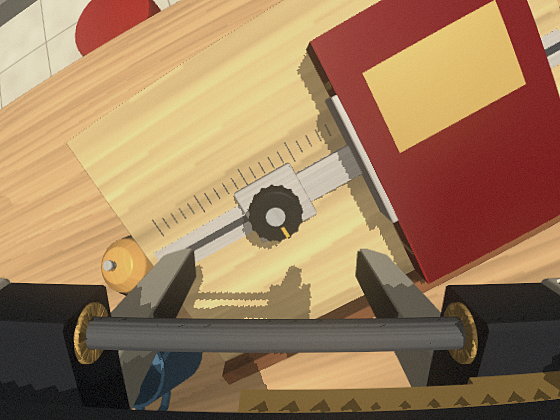

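View pics/w14c.png

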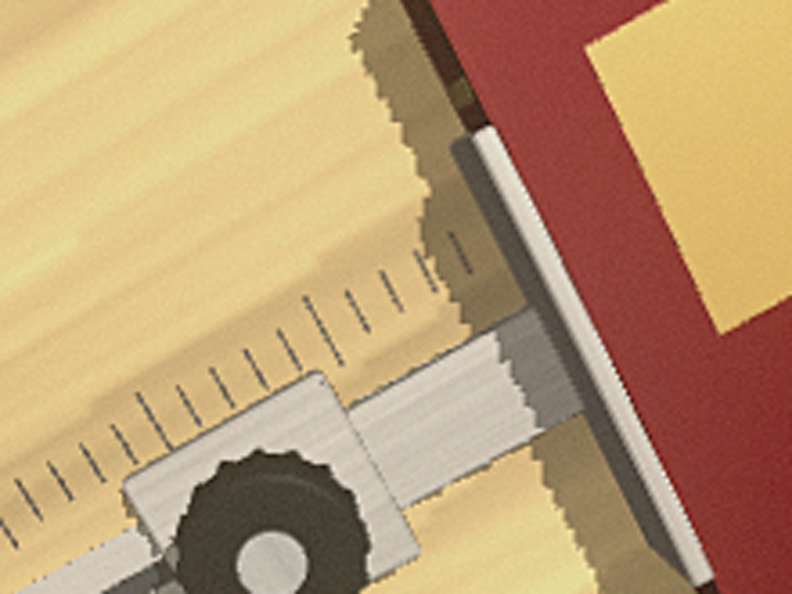

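```bash
python3 - <<'E'
from h import *
im=cv2.imread("pics/w14.png")[:,:,::-1];crop(im,225,165,325,255,8,"pics/w14k.png")
im,d=ctrl.get_image("top");crop(im,180,130,375,270,4,"pics/t14.png")
print(ctrl.sense()["clock"])
E
```

```text
17.45
```

View pics/w14k.png

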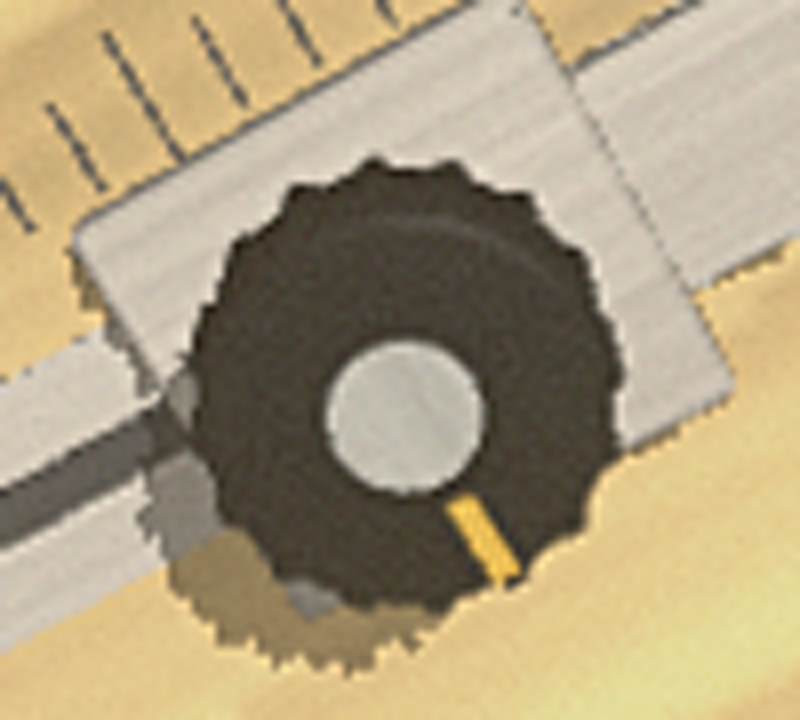

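View pics/t14.png

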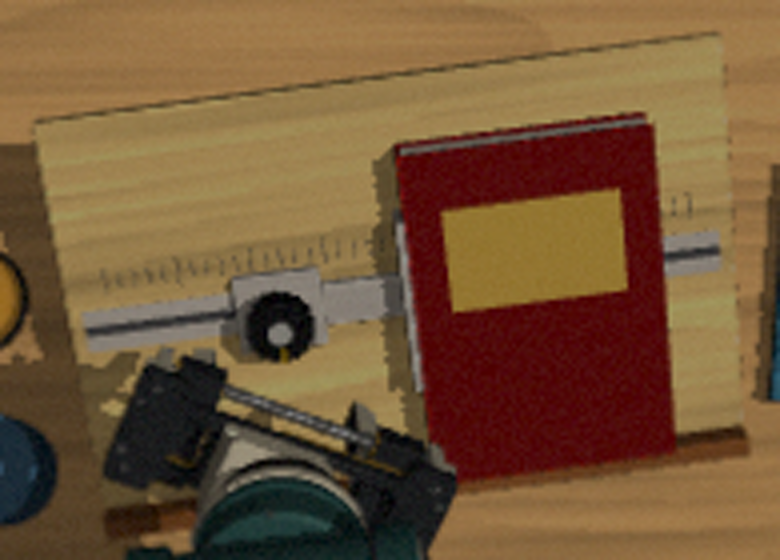

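```bash
python3 - <<'E'
from gap import *
def L(j): return {a:np.array(b) if isinstance(b,list) else b for a,b in json.load(open(j)).items()}
def ang(j,hub,idx):
    a=bd(atheight(L(j),[hub,idx],.05));v=a[1]-a[0];print(a[0].round(4),"index angle",np.arctan2(v[1],v[0]))
q=lambda x,y,k,ox,oy:((x+.5)/k-.5+ox,(y+.5)/k-.5+oy)
ang('pics/w2.json',q(374,407,6,215,150),q(412,510,6,215,150))
ang('pics/w1.json',q(290,423,6,225,150),q(231,329,6,225,150))
ang('pics/w14.json',q(406,416,8,225,165),q(486,538,8,225,165))
g=lambda l:[q(x,y,3.6,200,60) for x,y in l]
gap('pics/w14.json',g([(494,128),(714,580)]),g([(436,15),(486,118)]))
print(proj(L('pics/w14.json'),wd([[.0322,-.055,.032],[-.0877,-.055,.032]])))
E
```

```text
[-0.028   0.0856  0.05  ] index angle 3.135850613682593
[-0.0271  0.0857  0.05  ] index angle -3.123812177713023
[-0.0276  0.0351  0.05  ] index angle -3.093595523194016
fence [[0.0321, -0.0539, 0.037], [-0.087, -0.0545, 0.037]] spine [[0.0592, -0.0545, 0.032], [0.0347, -0.0543, 0.032]] gap mm [ 0.61 -0.19]
[[336.85062289  94.83048664]
 [396.81265876 219.41973304]]
```

```bash
python3 f.py; python3 -c "
from plant import ctrl
print(ctrl.hand_in())"
```

```text
F bd [-0.4   0.06 -0.31] p [-28.1   33.77 139.12] Tx 0.067 17.45
the job is handed in; nothing more can be done
None
```

I broke the knob loose and backed it off about 3.47 rad, slid the stop about 51 mm until the fence touched the spine, and screwed the knob down to its hard stop. I handed the job in at 17.5 s with the gripper about 120 mm clear of the board.

- **Unscrewing:** The index line did not shift in the fingers at any check, so the knob turned with the gripper, past the half turn asked for.
- **Partial screw-down:** I screwed the knob back to about 0.7 rad, where the stop still slides freely, before the last few millimetres of sliding. The final contact was then made just before tightening.
- **Contact:** The side force rose from about 2 N to 4.3 N as the fence met the spine, which leaves about 2 N on the book, below the 6 N that shifts it. During tightening the side force on the tool rose to about 8 N. I eased it to 4.4 N before letting go.
- **Tightening:** The twist reached 1.4 N m. After release, the index line put the knob at about 0.03 to 0.05 rad, under the 0.16 limit for clamping.
- **Gap:** In the last wrist picture it measured 0.6 mm at one end and −0.2 mm at the other, zero within the cameras' roughly 2 mm accuracy. The knob's position also puts the fence level with the spine.
- **Other objects:** The book's edges and label were at the same pixels in the overhead picture before and after. The robot came nowhere near the mug, bell or paperback.

I did not test the clamp by pushing on the stop afterwards. None of the checks failed or disagreed beyond their noise.

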